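# Put the laundry's water strainer on bypass

### The job

The strainer in the washers' water supply is due for cleaning: put the supply on bypass without cutting off the machines. First push the yellow bypass lever fully open, in line with its pipe, and only then push both blue levers, one each side of the strainer, fully shut, square across their pipe. Push the levers round with a fingertip without straining them against their stops, and leave the bottle, tub, wrench and spare screen where they are.

Things in the scene. Friction and masses are not known exactly. Their poses are not given: they have to be found in the camera images.
- station: Fixed valve station: white pipes, brass fittings. Origin on the counter; x away from the robot, y left, z up when unturned. Pipes along y, axis 75 mm up, tops under 96 mm. Main line x = 50 mm, y -225 to 285: inlet valve stem y = -90, Y strainer y -25 to 55, outlet valve stem y = 130. Bypass line x = -60 mm, nearer the robot, valve stem y = 40. Stem nuts reach 120 mm; nothing is above 131 mm.
- bypass (a joint): Bypass valve, lever sleeve yellow, 20 mm wide, 11 thick, from 39 to 97 mm off the stem axis, underside 119 mm and top 131 mm above the counter. Angle: 0 = shut (across the pipe, pointing to the station's -x), 1.571 = open (in line, pointing to -y), counter-clockwise from above; solid stops. Friction only: 5.5 N at 65 mm turns it; it stays where left. Starts about shut.
- inlet (a joint): Inlet valve, lever sleeve blue, 20 mm wide, 11 thick, from 39 to 97 mm off the stem axis, underside 119 mm and top 131 mm above the counter. Angle: 0 = shut (across the pipe, pointing to the station's -x), 1.571 = open (in line, pointing to -y), counter-clockwise from above; solid stops. Friction only: 5.5 N at 65 mm turns it; it stays where left. Starts open. On the -y side of the strainer.
- outlet (a joint): Outlet valve, lever sleeve blue, 20 mm wide, 11 thick, from 39 to 97 mm off the stem axis, underside 119 mm and top 131 mm above the counter. Angle: 0 = shut (across the pipe, pointing to the station's -x), 1.571 = open (in line, pointing to -y), counter-clockwise from above; solid stops. Friction only: 5.5 N at 65 mm turns it; it stays where left. Starts open. On the +y side of the strainer.
- bypass_pivot (a point): Point on the bypass valve's stem axis at the height of the middle of the sleeve (125 mm above the counter); its axes are the station's.
- inlet_pivot (a point): Point on the inlet valve's stem axis at the height of the middle of the sleeve (125 mm above the counter); its axes are the station's.
- outlet_pivot (a point): Point on the outlet valve's stem axis at the height of the middle of the sleeve (125 mm above the counter); its axes are the station's.
- bypass_tip (a point): Middle of the free end of the bypass lever's sleeve, 97 mm from the stem axis; its x axis points from here back to the stem.
- inlet_tip (a point): Middle of the free end of the inlet lever's sleeve, 97 mm from the stem axis; its x axis points from here back to the stem.
- outlet_tip (a point): Middle of the free end of the outlet lever's sleeve, 97 mm from the stem axis; its x axis points from here back to the stem.
- descaler: Loose blue bottle with a white cap, 68 mm across, 190 mm tall, upright beside one end of the station. Origin under its centre.
- tub: Loose white jar with a green lid, 76 mm across, 85 mm tall, upright beside one end of the station. Origin under its centre.
- wrench: Loose steel wrench 190 mm long lying on the counter in front of the station. Origin under its middle, x along it.
- screen: Loose spare strainer screen, a grey metal cylinder 29 mm across and 56 mm tall standing in front of the station. Origin under its centre.

How it is judged (in metres and radians):
On the way, in this order (a step that is already met when the one before it is completed fails the run):
1. the bypass lever is fully open (within 0.1 rad of its stop) while both blue valves still stand open (value of joint bypass above 1.47 rad and value of joint each of inlet, outlet above 1 rad), for 0.2 s.
2. both blue levers are fully shut (within 0.1 rad of their stops), in either order (value of joint each of inlet, outlet below 0.1 rad), for 0.2 s.
At the end, for the whole second after the job is handed in: The bypass lever stands within 0.1 rad of fully open, the inlet and outlet levers within 0.1 rad of fully shut, all at rest, and the four loose things are within 30 mm of where they stood (all of step 2 and value of joint bypass above 1.47 rad and velocity of joint bypass between -0.05 and 0.05 rad/s and velocity of joint inlet between -0.05 and 0.05 rad/s and velocity of joint outlet between -0.05 and 0.05 rad/s and distance of each of descaler, tub, wrench, screen from where it was at the start of the episode below 0.03 m); the robot touches nothing.
It fails at once if a blue lever was turned more than about a third shut before the bypass was open (value of joint any of inlet, outlet below 1 rad and value of joint bypass below 1.4 rad).
It fails at once if the fingers strained a lever or the pipework (more than 45 N) (contact force between the fingers and station above 45 N).
It fails at once if a loose thing was moved or lifted by more than 30 mm (distance of any of descaler, tub, wrench, screen from where it was at the start of the episode above 0.03 m).
It fails at once if the bottle or tub was tipped (angle between any of descaler, tub's own z axis and vertical above 0.5 rad).
It also fails if it takes over 61 s, if anything falls off the work surface, if the arm or the gripper's body presses on something with over 40 N, if the wrist force passes 120 N, or if a joint passes its speed limit or range.

### The arm

A 7-joint arm with a two-finger parallel gripper is mounted at the origin on the work surface. World frame = base frame: x ahead of the robot, y to its left, z up, the work surface at z = 0. Lengths are in mm, angles in rad, forces in N, time in s.
With the tool pointing down it reaches from about 400 to 875 mm from the base axis. Payload 4.4 kg.
Tool frame: the origin (TCP) lies at the very end of the fingers, on their centre line; the grasp point (between the pads) lies 19 mm behind it; z points along the fingers, y is the line along which they close (so a half turn about z gives the same grasp; the last joint's range is limited). The gripper opens to 85 mm and grips with 20 to 120 N. Pads are 22 mm wide; open, the fingers measure 114 mm over their backs; the gripper's body (76 mm by 85 mm) begins 54 mm behind the grasp point. The pads swing forward as they close: fully open they stand 13 mm farther back than shut.
Start: joints at [-0.066, 0.628, 0.038, 1.517, -0.027, 0.996, -0.02], TCP at [650.014, 0.027, 231.313] pointing down, gripper open.
Joint ranges: [-3.06, 3.06], [-0.37, 2.12], [-1.25, 1.32], [0.18, 2.47], [-1.1, 4.24], [0.23, 1.98], [-2.94, 2.94]. Speed limits (rad/s): [2.57, 2.57, 3.14, 3.14, 3.14, 3.14, 3.14].

### API

Orientations are given as [roll, pitch, yaw] about the fixed x, y, z axes, in that order (R = Rz(yaw) Ry(pitch) Rx(roll)).
In Python, from cell import monitor, viewer, workorder gives the robot as it stands.
- The arm moves only by the tool arm_command, never from a script. Its argument "series" is one flat list of numbers, 5 for each row, row after row: the opening in per cent of the stroke, from 0 (shut) to 100 (fully open), then the shift along the tool's x, y, z in cm, then the turn about the tool's z in degrees. In form: [claw, x, y, z, roll, claw, x, y, z, roll, ...]. A call has exactly 5 rows; each row is the pose to reach, as a shift and turn from the pose commanded when the call began, along the tool's axes at that moment; what a row does not reach only later rows make up. A row lasts 1/12 s, in which the tool goes at most 41.7 mm and 7.16 degrees, less where a joint would pass 70% of its speed; a pose out of reach is approached as far as the arm can. A call with a gripper value outside its range is refused whole. The fingers move at their own pace and stop on an object; the grip force is fixed at half the most. Time passes only in rows, so rows that repeat a pose let the fingers close, or fill a call up. It gives the time, the measured TCP pose, the force, the opening and the grip force at its end, in the units of the state.
- monitor.read_state(): the state, without advancing time (a new reading comes with each control period).
- viewer.get_image(name): name is "scene" or "side" or "wrist"; returns (picture, depth): 480x640x3 uint8, red, green, blue; 480x640 float32, mm along the optical axis (not along the pixel's ray), 0 where there is no reading.
- viewer.camera_model(name): a dict with "mtx" (3x3 intrinsics, pixels), "R" (3x3) and "t" (3): a world point X has camera coordinates R X + t. Camera axes: x right, y down, z forward; pixel columns grow to the right and rows downward; lengths in mm; the calibration is good to about 2 mm. A picture is of the moment at which its call begins: read the wrist's pose just before it. camera_model takes no time and is no camera call; for the wrist camera it gives the pose at the moment of the call.
- workorder.finish_job(): hands the job in; it is judged then, once.
The state is a dict: "clock": time; "qpos": joint angles; "qd": joint speeds; "tau": joint torques, N m; "eef_pos": TCP position; "tool_rot": TCP orientation; "force": force on the tool from outside, world axes, zero at the start; "torque": the same for the moment, N m; "width": finger opening in mm; "gripper_force": force on a finger pad.
Only numpy, scipy, OpenCV 4.12 (cv2) and the standard library are available. Lean on these libraries where they do the work, as an engineer would, in place of code of your own. Each camera call takes 0.05 s, during which the arm holds its last target. There are 200 camera calls.

## Working session

There is one attempt and no reset: what is moved stays moved. The work goes in short steps, Python scripts to look and compute and a tool call to move; the robot and the scene stay as the last step left them, time stands still between calls to the robot, and variables do not carry over. Pictures are saved under pics/ and viewed, at most 10 in all, crops included, and the job is handed in when it is done.

Besides the shell and the picture viewer there is one more tool, called after ">>>" in YAML: its name, and indented under it one key for each argument. arm_command: Moves the arm, as the interface text tells. Its arguments: {"type":"object","properties":{"series":{"type":"array","items":{"type":"number"}}},"required":["series"]}

```bash
mkdir -p pics
cat > h.py <<'E'
import numpy as np, cv2
from cell import monitor, viewer, workorder
def ray(m,u,v,z):
    K,R,t=[np.array(m[k],float) for k in("mtx","R","t")]
    d=R.T@np.linalg.inv(K)@[u,v,1]; c=-R.T@t
    return c+d*(z-c[2])/d[2]
def grab(n,f=None):
    p,d=viewer.get_image(n); m=viewer.camera_model(n)
    if f: cv2.imwrite('pics/'+f,p[:,:,::-1])
    return p,d,m
def cloud(d,m):
    K,R,t=[np.array(m[k],float) for k in("mtx","R","t")]
    v,u=np.mgrid[:480,:640]; P=np.stack([(u-K[0,2])/K[0,0]*d,(v-K[1,2])/K[1,1]*d,d],-1)
    return (P-t)@R
E
python3 - <<'E'
from h import *
s=monitor.read_state(); print(s)
for n in("scene","side"):
    p,d,m=grab(n,n+"0.png")
    h=cv2.cvtColor(p,cv2.COLOR_RGB2HSV); C=cloud(d,m)
    for nm,lo,hi in(("yel",(20,120,90),(34,255,255)),("blue",(95,110,50),(125,255,255)),("green",(40,80,40),(85,255,255))):
        k=cv2.inRange(h,lo,hi); N,L,S,c=cv2.connectedComponentsWithStats(k)
        for i in range(1,N):
            if S[i,4]>60:
                q=C[(L==i)&(d>0)]; print(n,nm,S[i],c[i].round(),np.median(q,0).round(),np.percentile(q[:,2],[5,95]).round())
E
```

```text
{'clock': 0.0, 'qpos': array([-0.06585194,  0.62930726,  0.03844034,  1.51835147, -0.02700629,
        0.99629458, -0.02000222]), 'qd': array([-0.00184191,  0.00158901, -0.00023196, -0.00057937,  0.00158528,
       -0.00136003,  0.0002026 ]), 'tau': array([-1.11932164e-03, -5.63405585e+01,  1.22606792e+00, -1.93450052e+01,
        1.09587883e-02,  1.05136272e-02, -8.84369996e-06]), 'eef_pos': array([6.49389190e+02, 6.61691144e-02, 2.30419529e+02]), 'tool_rot': array([-3.13974990e+00,  1.57367732e-05,  1.57084432e+00]), 'force': array([ 0.18440563, -0.45260019, -0.75931786]), 'torque': array([-0.01020503, -0.04547516,  0.03506072]), 'gripper_force': 0.0, 'width': 85.55959205197196}
scene yel [513  50  39  16 384] [531.  57.] [  76. 1344.  109.] [ 93. 113.]
scene yel [274 217  29  16 251] [288. 224.] [452.  51. 127.] [ -3. 130.]
scene blue [ 397   29   69   42 1671] [428.  46.] [-714. 1663.  -89.] [-161.  -71.]
scene blue [391 100  37  28 565] [414. 112.] [-783. 1700. -467.] [-478. -459.]
scene blue [556 207  34  30 574] [571. 224.] [713. 632.  30.] [ 5. 52.]
scene blue [352 245  29  1
[... 173 characters left out ...]
] [ 608. -266.  126.] [ 97. 161.]
scene blue [157 393  41  19 277] [178. 404.] [ 619. -270.   14.] [ 6. 22.]
scene green [419 190  30  20 495] [433. 199.] [506. 398.  82.] [72. 84.]
side yel [278 235  28  18 260] [292. 243.] [448.  49. 129.] [122. 132.]
side blue [250 148  23  22 394] [262. 160.] [685. 634.  30.] [ 7. 54.]
side blue [333 202  21  15 161] [343. 209.] [599. 109. 130.] [125. 132.]
side blue [420 239  29  18 246] [434. 248.] [ 647. -105.  130.] [124. 132.]
side blue [ 448  280   45   55 1767] [471. 310.] [ 574. -271.  126.] [ 96. 164.]
side blue [444 357  42  22 400] [463. 370.] [ 564. -280.   15.] [ 6. 24.]
side green [220 182  29  18 423] [234. 191.] [495. 396.  84.] [72. 87.]
```

View pics/scene0.png

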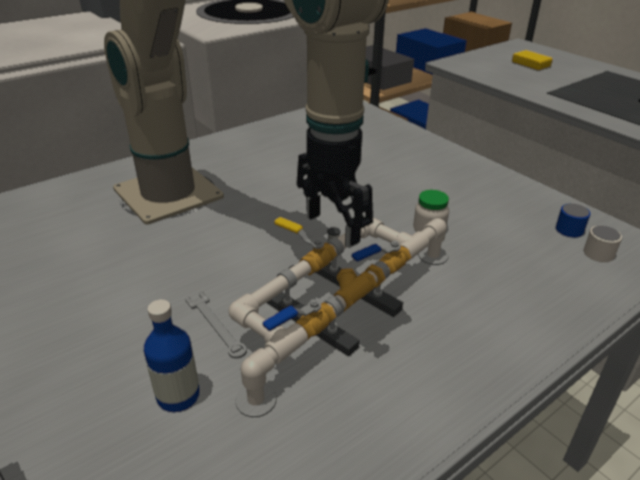

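View pics/side0.png

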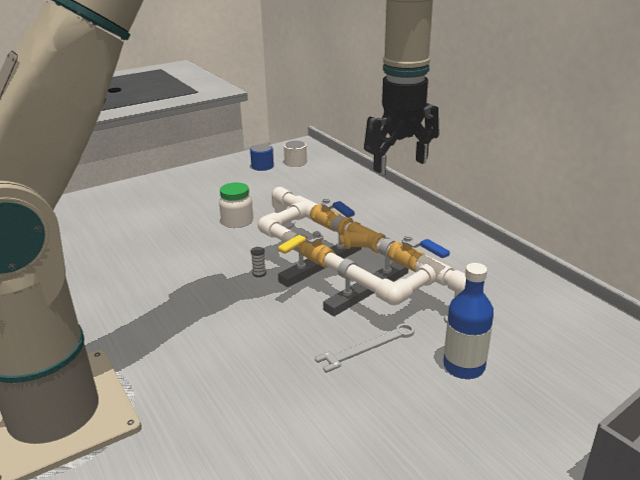

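The scene shows yellow lever at (288,224) and blue levers at (366,252) and (281,317). The side view shows yellow at (292,243), blue at (343,209) and (434,248). The screen is at (258,262), tub beyond the +y end, and the bottle is by the −y end.

Run:
```python
from h import *
for n in("scene","side","wrist"):
    p,d,m=grab(n,"w0.png" if n=="wrist" else None)
    h=cv2.cvtColor(p,cv2.COLOR_RGB2HSV); C=cloud(d,m)
    for nm,lo,hi in(("yel",(20,120,60),(34,255,255)),("blue",(95,110,40),(125,255,255))):
        k=cv2.inRange(h,lo,hi); N,L,S,c=cv2.connectedComponentsWithStats(k)
        for i in range(1,N):
            q=C[(L==i)&(d>0)&(C[...,2]>126)&(C[...,2]<136)&(C[...,0]<800)]
            if S[i,4]>60 and len(q)>40:
                vv,uu=np.where(L==i)
                g=np.array([ray(m,u,v,127) for u,v in zip(uu,vv)])[:,:2]
                r=cv2.minAreaRect(q[:,:2].astype(np.float32)); g2=cv2.minAreaRect(g.astype(np.float32))
                print(n,nm,S[i],len(q),np.round(r[0]),np.round(r[1]),round(r[2]),q[:,2].mean().round(),'| ray127',np.round(g2[0]),np.round(g2[1]),round(g2[2],1))
```

```text
scene yel [274 217  29  16 258] 166 [452.  52.] [58. 21.] 19 128.0 | ray127 [452.  51.] [61. 28.] 17.8
scene blue [352 245  29  16 230] 183 [607. 112.] [56. 20.] 87 128.0 | ray127 [608. 111.] [58. 21.] 87.7
scene blue [263 305  35  25 395] 331 [ 653. -102.] [20. 57.] 3 128.0 | ray127 [ 652. -102.] [57. 27.] 89.2
scene blue [ 144  319   48   54 1869] 386 [ 599. -263.] [54. 36.] 68 131.0 | ray127 [ 602. -263.] [ 63. 104.] 74.0
side yel [278 235  28  18 260] 208 [450.  51.] [59. 22.] 18 130.0 | ray127 [450.  52.] [64. 27.] 17.8
side blue [333 202  21  15 161] 143 [601. 113.] [59. 18.] 88 130.0 | ray127 [603. 114.] [64. 23.] 87.6
side blue [420 239  29  18 246] 208 [ 650. -103.] [20. 57.] 5 130.0 | ray127 [ 651. -101.] [25. 63.] 3.8
side blue [ 448  280   45   55 1771] 335 [ 579. -266.] [37. 57.] 41 131.0 | ray127 [ 582. -262.] [139.  63.] 44.0
wrist yel [   0  145   85   49 2413] 2343 [453.  54.] [59. 19.] 18 130.0 | ray127 [452.  54.] [60. 20.] 17.8
wrist blue [ 238   22   32   99 2988] 2909 [606. 115.] [57. 20.] 88 130.0 | ray127 [606. 116.] [57. 20.] 87.4
wrist blue [ 313  328   27   62 1402] 1392 [ 654. -100.] [19. 58.] 4 130.0 | ray127 [ 654. -100.] [19. 59.] 4.0
```

View pics/w0.png

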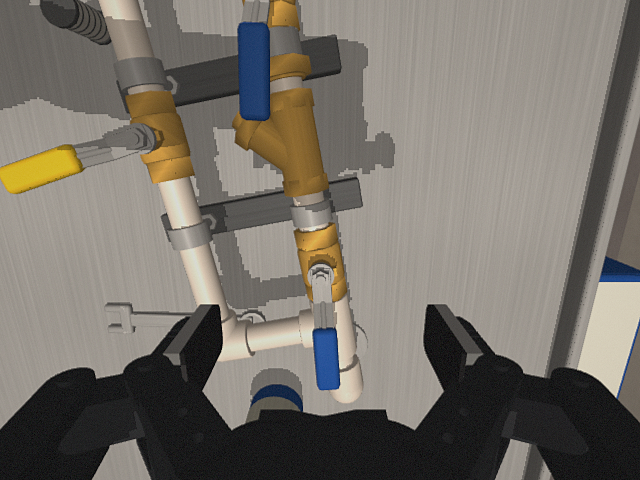

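The wrist view shows all three levers, with yellow at (40,168) and blue at (254,70) and (326,358). Stems from the sleeves come out 219 mm apart against the 220 expected. The bypass stem predicted from the other two matches its own measurement within 1 mm, with station yaw about 10.6°. Starting angles are about 0.13, 1.46 and 1.34. Next I work out the finger arcs.

```bash
cat > arc.py <<'E'
import numpy as np
Y=np.radians(10.6); S=dict(B=(517.2,75),I=(649.3,-32.2),O=(609,183.4))
def tgt(v,th,gap=0,r=75):
    a=np.pi+Y+th; u=np.array([np.cos(a),np.sin(a)]); n=np.array([-u[1],u[0]])*(-1 if v=='B' else 1)
    h=14.5*abs(n[0])+11*abs(n[1])+10+gap
    return S[v]+r*u+h*n
if __name__=="__main__":
    for v,L in(('B',[.126,.3,.5,.7,.9,1.1,1.3,1.4,1.5,1.571]),('I',[1.456,1.3,1.1,.9,.7,.5,.3,.15,.05,0]),('O',[1.34,1.2,1.1,.9,.7,.5,.3,.15,.05,0])):
        print(v,'start',tgt(v,L[0],14).round(1)); [print(t,tgt(v,t).round(1)) for t in L]
E
python3 arc.py
```

```text
B start [433.9  89.1]
0.126 [438.2  75.8]
0.3 [438.5  63.5]
0.5 [441.6  49. ]
0.7 [447.9  34.8]
0.9 [457.5  21.7]
1.1 [470.1  10.7]
1.3 [485.5   2.5]
1.4 [ 4.936e+02 -3.000e-01]
1.5 [500.3  -2.4]
1.571 [505.2  -3.6]
I start [ 693.7 -104.3]
1.456 [ 679.7 -105.2]
1.3 [ 668.2 -109.1]
1.1 [ 654.1 -111.8]
0.9 [ 639.  -111.6]
0.7 [ 623.6 -108.1]
0.5 [ 608.7 -101.1]
0.3 [595.3 -90.6]
0.15 [586.7 -80.6]
0.05 [582.  -73.1]
0 [579.9 -69.1]
O start [644.5 106.7]
1.34 [630.5 107.3]
1.2 [621.  104.8]
1.1 [613.8 103.8]
0.9 [598.7 104. ]
0.7 [583.3 107.5]
0.5 [568.4 114.5]
0.3 [555. 125.]
0.15 [546.4 135. ]
0.05 [541.7 142.5]
0 [539.6 146.5]
```

>>> arm_command:
  series: [0, 4.4, -10.8, 0, 0, 0, 8.9, -21.6, 0, 0, 0, 8.9, -21.6, 0, 0, 0, 8.9, -21.6, 0, 0, 0, 8.9, -21.6, 0, 0]

```text
clock: 0.67
eef_pos: [455.4, 79.8, 231.3]
tool_rot: [3.142, -0.0, 1.571]
force: [0.1, 0.0, 1.2]
width: 25.1
gripper_force: 0.0
```

>>> arm_command:
  series: [0, 0, 0, 0, 0, 0, 0, 0, 4, 0, 0, 0, 0, 8, 0, 0, 0, 0, 10, 0, 0, 0, 0, 10, 0]

```text
clock: 1.08
eef_pos: [454.7, 78.9, 128.0]
tool_rot: [-3.134, 0.002, 1.571]
force: [0.4, 0.4, 0.9]
width: 0.0
gripper_force: 0.0
```

>>> arm_command:
  series: [0, 1.0, -1.0, 0, 0, 0, 1.0, -2.0, 0, 0, 0, 1.0, -2.0, 1.7, 0, 0, 1.0, -2.0, 1.7, 0, 0, 1.0, -2.0, 1.7, 0]

```text
clock: 1.5
eef_pos: [437.4, 89.2, 115.0]
tool_rot: [3.141, 0.0, 1.571]
force: [-0.7, 0.7, 0.6]
width: 0.0
gripper_force: 0.0
```

>>> arm_command:
  series: [0, -1.3, 0.1, 0, 0, 0, -2.5, 0.1, 0, 0, 0, -3.3, 0.3, 0, 0, 0, -4.0, 0.4, 0, 0, 0, -4.0, 0.4, 0, 0]

```text
clock: 1.92
eef_pos: [443.0, 49.5, 115.6]
tool_rot: [3.138, -0.001, 1.57]
force: [-0.1, 2.0, 0.7]
width: -0.0
gripper_force: 0.7
```

>>> arm_command:
  series: [0, -1.4, 0.5, 0, 0, 0, -2.7, 1.4, 0, 0, 0, -3.8, 2.6, 0, 0, 0, -4.4, 3.7, 0, 0, 0, -4.4, 3.7, 0, 0]

```text
clock: 2.33
eef_pos: [479.3, 4.6, 114.9]
tool_rot: [3.141, 0.0, 1.569]
force: [0.6, 0.6, -0.8]
width: 0.2
gripper_force: 0.0
```

>>> arm_command:
  series: [0, -0.2, 0.5, 0, 0, 0, -0.4, 1.0, 0, 0, 0, -0.6, 1.4, 0, 0, 0, -0.6, 1.6, 0, 0, 0, -0.6, 1.6, 0, 0]

```text
clock: 2.75
eef_pos: [493.2, -0.3, 114.3]
tool_rot: [-3.139, -0.0, 1.571]
force: [-3.5, 2.1, 1.1]
width: -0.3
gripper_force: 2.0
```

```bash
cat > look.py <<'E'
from h import *
import sys
s=monitor.read_state(); print(s["eef_pos"].round(1),s["force"].round(1))
Y=10.6
for n in("scene","side","wrist"):
    p,d,m=grab(n,sys.argv[1]+n+".png" if len(sys.argv)>1 else None)
    h=cv2.cvtColor(p,cv2.COLOR_RGB2HSV); C=cloud(d,m)
    for nm,lo,hi in(("yel",(20,120,60),(34,255,255)),("blue",(95,110,40),(125,255,255))):
        k=cv2.inRange(h,lo,hi); N,L,S,c=cv2.connectedComponentsWithStats(k)
        for i in range(1,N):
            q=C[(L==i)&(d>0)&(C[...,2]>126)&(C[...,2]<136)&(C[...,0]<800)&(C[...,1]>-200)]
            if S[i,4]>60 and len(q)>40:
                r=cv2.minAreaRect(q[:,:2].astype(np.float32)); c=np.array(r[0])
                a=r[2] if r[1][0]>r[1][1] else r[2]+90
                from arc import S as St
                v='B' if nm=="yel" else ('I' if c[1]<10 else 'O')
                w=c-St[v]; b=np.degrees(np.arctan2(w[1],w[0]))%360
                print(n,v,c.round(),np.round(r[1]),'theta by axis %.3f by centre %.3f r %.0f'%(np.radians((a-Y+30)%180-30),np.radians(b-180-Y),np.hypot(*w)))
E
python3 look.py
```

```text
[ 4.932e+02 -3.000e-01  1.143e+02] [-3.5  2.1  1.1]
scene B [517.   5.] [56. 26.] theta by axis 1.361 by centre 1.380 r 70
scene O [606. 113.] [57. 21.] theta by axis 1.339 by centre 1.346 r 71
scene I [ 654. -103.] [20. 57.] theta by axis 1.474 by centre 1.446 r 71
side B [515.  -5.] [22. 39.] theta by axis 1.454 by centre 1.352 r 80
side I [ 650. -103.] [21. 59.] theta by axis 1.469 by centre 1.393 r 71
wrist B [517.  12.] [20. 48.] theta by axis 1.410 by centre 1.390 r 63
wrist O [596. 101.] [10. 32.] theta by axis 1.642 by centre 1.229 r 84
wrist I [644. -77.] [13.  6.] theta by axis 1.355 by centre 1.264 r 45
```

>>> arm_command:
  series: [0, -0.1, 0.3, 0, 0, 0, -0.2, 0.6, 0, 0, 0, -0.3, 0.8, 0, 0, 0, -0.3, 0.9, 0, 0, 0, -0.3, 0.9, 0, 0]

```text
clock: 3.32
eef_pos: [502.2, -3.3, 114.0]
tool_rot: [-3.139, -0.0, 1.571]
force: [-3.8, 1.7, 0.5]
width: -0.1
gripper_force: 1.9
```

```bash
python3 look.py|grep -v ' [IO] '
```

```text
[502.2  -3.3 114. ] [-3.8  1.7  0.5]
scene B [526.   5.] [25. 57.] theta by axis 1.458 by centre 1.512 r 71
side B [525.  -8.] [23. 31.] theta by axis 1.577 by centre 1.477 r 83
wrist B [525.  11.] [20. 52.] theta by axis 1.522 by centre 1.512 r 64
```

>>> arm_command:
  series: [0, 0, 0.1, 0, 0, 0, 0, 0.2, 0, 0, 0, 0, 0.25, 0, 0, 0, 0, 0.25, 0, 0, 0, 0, 0.25, 0, 0]

```text
clock: 3.88
eef_pos: [504.6, -3.2, 114.0]
tool_rot: [-3.139, -0.0, 1.571]
force: [-4.1, 2.3, 0.0]
width: 0.1
gripper_force: 2.1
```

>>> arm_command:
  series: [0, 0, -1.0, 0, 0, 0, 0, -2.0, 0, 0, 0, 0, -2.0, -4, 0, 0, 0, -2.0, -7, 0, 0, 0, -2.0, -7, 0]

```text
clock: 4.3
eef_pos: [491.2, -4.3, 189.6]
tool_rot: [3.128, 0.0, 1.57]
force: [2.0, -0.1, 0.8]
width: -0.3
gripper_force: 0.0
```

```bash
python3 look.py
```

```text
[491.2  -4.3 189.6] [ 2.  -0.1  0.8]
scene B [528.   6.] [21. 57.] theta by axis 1.542 by centre 1.547 r 70
scene O [606. 113.] [20. 56.] theta by axis 1.391 by centre 1.338 r 71
scene I [ 653. -103.] [22. 57.] theta by axis 1.423 by centre 1.440 r 70
side B [526.   6.] [22. 60.] theta by axis 1.585 by centre 1.511 r 70
side O [602. 112.] [58. 20.] theta by axis 1.383 by centre 1.282 r 72
side I [ 649. -102.] [21. 58.] theta by axis 1.446 by centre 1.386 r 70
wrist B [526.   9.] [20. 57.] theta by axis 1.557 by centre 1.522 r 67
wrist O [603. 112.] [50. 21.] theta by axis 1.345 by centre 1.304 r 72
wrist I [651. -97.] [21. 52.] theta by axis 1.463 by centre 1.407 r 65
```

>>> arm_command:
  series: [0, -2, 4, 0, 0, 0, -4, 8, 0, 0, 0, -6, 12, 0, 0, 0, -8, 15.5, 0, 0, 0, -9, 17.5, 0, 0]

```text
clock: 4.87
eef_pos: [663.3, -96.7, 182.6]
tool_rot: [3.141, 0.002, 1.569]
force: [1.0, -0.9, 1.0]
width: 0.0
gripper_force: 0.0
```

>>> arm_command:
  series: [0, 0, 0, 0, 0, 0, 0, 0, 0, 0, 0, 0, 0, 0, 0, 0, 0, 0, 0, 0, 0, 0, 0, 0, 0]

```text
clock: 5.28
eef_pos: [659.9, -92.6, 184.2]
tool_rot: [-3.141, -0.001, 1.572]
force: [-0.7, 0.4, -0.1]
width: -0.3
gripper_force: 0.0
```

Target (696,-104,114).

>>> arm_command:
  series: [0, -1.2, 3.6, 0, 0, 0, -1.2, 3.6, 0, 0, 0, -1.2, 3.6, 3, 0, 0, -1.2, 3.6, 6, 0, 0, -1.2, 3.6, 7, 0]

```text
clock: 5.7
eef_pos: [693.8, -104.6, 110.5]
tool_rot: [-3.135, -0.001, 1.572]
force: [-1.5, 1.5, -1.6]
width: 0.0
gripper_force: 0.0
```

>>> arm_command:
  series: [0, 0, -0.3, 0, 0, 0, 0, -0.6, 0, 0, 0, 0, -0.8, 0, 0, 0, 0, -1.0, 0, 0, 0, 0, -1.0, 0, 0]

```text
clock: 6.12
eef_pos: [687.4, -105.9, 116.2]
tool_rot: [3.139, 0.0, 1.571]
force: [-0.9, -0.3, 0.3]
width: -0.2
gripper_force: 0.0
```

>>> arm_command:
  series: [0, -0.2, -0.9, 0, 0, 0, -0.4, -1.8, 0, 0, 0, -0.6, -3.2, 0, 0, 0, -0.6, -4.6, 0, 0, 0, -0.6, -4.6, 0, 0]

```text
clock: 6.53
eef_pos: [641.7, -111.0, 116.2]
tool_rot: [3.137, -0.001, 1.571]
force: [1.5, -0.3, 0.3]
width: -0.3
gripper_force: 0.6
```

>>> arm_command:
  series: [0, 0.3, -1.7, 0, 0, 0, 1.0, -3.2, 0, 0, 0, 2.0, -4.5, 0, 0, 0, 2.6, -5.1, 0, 0, 0, 2.6, -5.1, 0, 0]

```text
clock: 6.95
eef_pos: [591.1, -85.0, 115.7]
tool_rot: [3.138, 0.0, 1.572]
force: [1.0, -0.4, 0.6]
width: 0.3
gripper_force: 0.3
```

```bash
python3 look.py
```

```text
[591.1 -85.  115.7] [ 1.  -0.4  0.6]
scene B [529.   7.] [19. 55.] theta by axis 1.555 by centre 1.556 r 69
scene O [607. 113.] [56. 20.] theta by axis 1.379 by centre 1.351 r 71
scene I [600. -59.] [29. 19.] theta by axis 0.249 by centre 0.307 r 56
side B [527.   7.] [24. 58.] theta by axis 1.598 by centre 1.521 r 69
side O [601. 113.] [60. 20.] theta by axis 1.293 by centre 1.277 r 71
side I [576. -69.] [43. 20.] theta by axis 0.218 by centre 0.274 r 82
wrist B [529.   6.] [20. 53.] theta by axis 1.555 by centre 1.554 r 70
wrist I [587. -62.] [57. 20.] theta by axis 0.273 by centre 0.260 r 69
```

>>> arm_command:
  series: [0, 0.3, -0.2, 0, 0, 0, 0.6, -0.4, 0, 0, 0, 0.9, -0.6, 0, 0, 0, 1.1, -0.8, 0, 0, 0, 1.1, -0.8, 0, 0]

```text
clock: 7.52
eef_pos: [582.7, -74.9, 114.3]
tool_rot: [3.14, 0.001, 1.571]
force: [3.6, -2.8, -1.4]
width: 0.3
gripper_force: 1.7
```

```bash
python3 look.py|grep ' I '
```

```text
scene I [597. -52.] [33. 26.] theta by axis 0.373 by centre 0.181 r 56
side I [568. -59.] [36. 19.] theta by axis 0.101 by centre 0.129 r 86
wrist I [584. -52.] [57. 21.] theta by axis 0.105 by centre 0.103 r 68
```

>>> arm_command:
  series: [0, 0.15, 0, 0, 0, 0, 0.25, -0.1, 0, 0, 0, 0.35, -0.1, 0, 0, 0, 0.45, -0.1, 0, 0, 0, 0.45, -0.1, 0, 0]

```text
clock: 8.08
eef_pos: [580.5, -70.2, 114.2]
tool_rot: [-3.141, 0.0, 1.571]
force: [3.0, -2.7, 0.4]
width: -0.1
gripper_force: 2.0
```

```bash
python3 look.py|grep -e ' I ' -e '^.[^ ]* *[0-9-]'
```

```text
[580.5 -70.2 114.2] [ 3.  -2.7  0.4]
scene I [595. -47.] [33. 19.] theta by axis 0.059 by centre 0.080 r 57
side I [567. -53.] [32. 20.] theta by axis -0.004 by centre 0.062 r 85
wrist I [583. -47.] [57. 20.] theta by axis 0.043 by centre 0.037 r 68
```

Nearly shut at about 0.04, with no stop contact yet. I'll give it one more 1.5 mm nudge, then retreat.

>>> arm_command:
  series: [0, 0.05, 0, 0, 0, 0, 0.1, 0, 0, 0, 0, 0.15, 0, 0, 0, 0, 0.15, 0, 0, 0, 0, 0.15, 0, 0, 0]

```text
clock: 8.65
eef_pos: [580.2, -68.8, 114.2]
tool_rot: [-3.14, 0.0, 1.571]
force: [-0.8, -4.0, 0.4]
width: -0.0
gripper_force: 2.2
```

>>> arm_command:
  series: [0, -1.0, 0, 0, 0, 0, -2.0, 0, 0, 0, 0, -2.0, 0, 0, 0, 0, -2.0, 0, -4, 0, 0, -2.0, 0, -8, 0]

```text
clock: 9.07
eef_pos: [578.5, -88.1, 192.6]
tool_rot: [-3.134, -0.002, 1.57]
force: [1.6, -0.7, 0.5]
width: -0.2
gripper_force: 0.0
```

>>> arm_command:
  series: [0, 0, 2, 0, 0, 0, 3, 5, 0, 0, 0, 7, 6, 0, 0, 0, 11, 7, 0, 0, 0, 14, 7, 0, 0]

```text
clock: 9.48
eef_pos: [652.3, 56.6, 194.0]
tool_rot: [3.14, -0.004, 1.573]
force: [0.2, 0.5, -0.3]
width: 0.1
gripper_force: 0.0
```

```bash
python3 look.py
```

```text
[652.3  56.6 194. ] [ 0.2  0.5 -0.3]
scene B [528.   5.] [22. 58.] theta by axis 1.523 by centre 1.545 r 71
scene O [607. 112.] [20. 54.] theta by axis 1.406 by centre 1.352 r 72
scene I [582. -49.] [56. 20.] theta by axis 0.040 by centre 0.056 r 69
side B [525.   5.] [23. 60.] theta by axis 1.599 by centre 1.500 r 70
side O [601. 112.] [58. 20.] theta by axis 1.331 by centre 1.275 r 72
side I [579. -49.] [57. 20.] theta by axis 0.006 by centre 0.044 r 72
wrist B [529.   4.] [20. 57.] theta by axis 1.552 by centre 1.545 r 72
wrist O [606. 111.] [57. 20.] theta by axis 1.347 by centre 1.344 r 73
wrist I [569. -53.] [29.  7.] theta by axis 0.490 by centre 0.064 r 83
```

>>> arm_command:
  series: [0, 3, 0, 0, 0, 0, 5.2, 0, 0, 0, 0, 5.2, 0, 0, 0, 0, 5.2, 0, 4, 0, 0, 5.2, 0, 8, 0]

```text
clock: 10.05
eef_pos: [653.3, 102.6, 116.2]
tool_rot: [3.135, -0.001, 1.57]
force: [0.1, -0.7, -0.5]
width: 0.1
gripper_force: 0.0
```

>>> arm_command:
  series: [0, 0, 0, 0, 0, 0, 0, -0.5, 0, 0, 0, 0, -1.0, 0, 0, 0, 0, -1.5, 0, 0, 0, 0, -1.5, 0, 0]

```text
clock: 10.47
eef_pos: [636.0, 103.4, 116.9]
tool_rot: [3.139, -0.001, 1.571]
force: [-0.2, 0.1, 0.2]
width: -0.0
gripper_force: 0.0
```

>>> arm_command:
  series: [0, 0, -1.4, 0, 0, 0, 0, -2.6, 0, 0, 0, 0, -3.7, 0, 0, 0, 0.3, -4.8, 0, 0, 0, 0.3, -4.8, 0, 0]

```text
clock: 10.88
eef_pos: [589.6, 107.6, 117.0]
tool_rot: [3.135, -0.002, 1.572]
force: [2.1, 0.4, 0.3]
width: 0.1
gripper_force: 0.9
```

>>> arm_command:
  series: [0, 0.3, -1.0, 0, 0, 0, 0.8, -2.0, 0, 0, 0, 1.8, -3.3, 0, 0, 0, 2.4, -3.9, 0, 0, 0, 2.4, -3.9, 0, 0]

```text
clock: 11.3
eef_pos: [550.0, 131.5, 115.9]
tool_rot: [3.138, -0.001, 1.572]
force: [1.1, -0.4, 0.3]
width: 0.1
gripper_force: 0.2
```

```bash
python3 look.py | grep -v ' I '
```

```text
[550.  131.5 115.9] [ 1.1 -0.4  0.3]
scene B [528.   5.] [20. 55.] theta by axis 1.533 by centre 1.544 r 71
scene O [560. 158.] [26. 20.] theta by axis 0.437 by centre 0.294 r 55
side B [527.   5.] [23. 59.] theta by axis 1.520 by centre 1.521 r 71
side O [535. 148.] [36. 19.] theta by axis 0.264 by centre 0.260 r 82
wrist O [547. 155.] [57. 20.] theta by axis 0.257 by centre 0.246 r 68
```

>>> arm_command:
  series: [0, 0.3, -0.2, 0, 0, 0, 0.6, -0.4, 0, 0, 0, 0.9, -0.6, 0, 0, 0, 1.2, -0.8, 0, 0, 0, 1.2, -0.8, 0, 0]

```text
clock: 11.87
eef_pos: [541.4, 142.8, 114.4]
tool_rot: [3.14, -0.0, 1.571]
force: [4.1, -1.6, 0.3]
width: 0.1
gripper_force: 1.6
```

```bash
python3 look.py | grep ' O '
```

```text
scene O [555. 164.] [32. 18.] theta by axis -0.006 by centre 0.157 r 57
side O [525. 158.] [25. 20.] theta by axis -0.034 by centre 0.109 r 87
wrist O [543. 166.] [57. 20.] theta by axis 0.091 by centre 0.070 r 68
```

>>> arm_command:
  series: [0, 0.1, 0, 0, 0, 0, 0.2, -0.1, 0, 0, 0, 0.3, -0.1, 0, 0, 0, 0.4, -0.1, 0, 0, 0, 0.4, -0.1, 0, 0]

```text
clock: 12.43
eef_pos: [539.5, 146.3, 114.2]
tool_rot: [-3.141, 0.0, 1.571]
force: [2.3, -3.6, 1.2]
width: -0.2
gripper_force: 2.1
```

```bash
python3 look.py | grep ' O '
```

```text
scene O [555. 169.] [30. 30.] theta by axis 0.453 by centre 0.085 r 56
side O [522. 162.] [26. 17.] theta by axis 0.130 by centre 0.057 r 89
wrist O [542. 169.] [57. 20.] theta by axis 0.030 by centre 0.023 r 68
```

Outlet is at about 0.03, the same as the inlet. I'll nudge 1 mm, back off, lift and check.

>>> arm_command:
  series: [0, 0.05, 0, 0, 0, 0, 0.1, 0, 0, 0, 0, 0.1, 0, 0, 0, 0, 0.1, 0, 0, 0, 0, 0.1, 0, 0, 0]

```text
clock: 13.0
eef_pos: [539.3, 147.3, 114.2]
tool_rot: [-3.141, 0.0, 1.571]
force: [0.9, -4.7, 1.0]
width: 0.1
gripper_force: 2.2
```

>>> arm_command:
  series: [0, -0.8, 0, 0, 0, 0, -1.4, 0, 0, 0, 0, -1.4, 0, 0, 0, 0, -1.4, 0, -4, 0, 0, -1.4, 0, -8, 0]

```text
clock: 13.42
eef_pos: [537.6, 133.4, 192.8]
tool_rot: [-3.135, 0.001, 1.571]
force: [1.3, 0.6, -0.5]
width: -0.2
gripper_force: 0.0
```

>>> arm_command:
  series: [0, -4, 0, -3, 0, 0, -6, 2, -5, 0, 0, -8, 4, -5, 0, 0, -8, 4, -5, 0, 0, -8, 4, -5, 0]

```text
clock: 13.83
eef_pos: [580.5, 52.2, 244.5]
tool_rot: [3.141, -0.001, 1.568]
force: [0.1, -0.1, -0.0]
width: -0.4
gripper_force: 0.0
```

```bash
python3 look.py f
```

```text
[580.5  52.2 244.5] [ 0.1 -0.1 -0. ]
scene B [528.   5.] [20. 56.] theta by axis 1.534 by centre 1.544 r 71
scene O [544. 166.] [53. 18.] theta by axis 0.044 by centre 0.079 r 67
scene I [582. -48.] [56. 21.] theta by axis 0.030 by centre 0.046 r 69
side B [524.   6.] [23. 60.] theta by axis 1.614 by centre 1.487 r 69
side O [538. 167.] [57. 21.] theta by axis 0.004 by centre 0.049 r 73
side I [578. -48.] [55. 23.] theta by axis -0.018 by centre 0.041 r 73
wrist B [528.   9.] [20. 57.] theta by axis 1.560 by centre 1.548 r 67
wrist O [542. 170.] [57. 19.] theta by axis 0.027 by centre 0.015 r 69
```

View pics/fside.png

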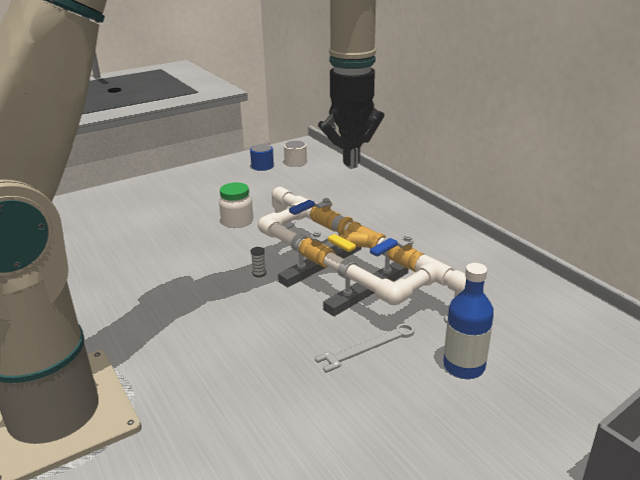

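The side view shows the yellow lever in line at (342,243) and both blue levers across at (302,207) and (384,246). The loose things have not moved and the arm is clear.

```bash
python3 -c "
from cell import workorder; print(workorder.finish_job())"
```

```text
the job is handed in; nothing more can be done
None
```

The supply is on bypass and the job is handed in: the bypass lever was opened first (about 1.55 rad), then the inlet and outlet were shut (about 0.03 rad each), contact forces read about 5 N at most, and the loose things look unmoved in the final image; no verdict was returned.

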